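Free a jammed T-bar spigot from its table stand and hang it on the rack

ROBOT

A 7-joint arm with a two-finger parallel gripper is mounted at the origin on the work surface. World frame = base frame: x ahead of the robot, y to its left, z up, the work surface at z = 0. Lengths are in m, angles in rad, forces in N, time in s.
With the tool pointing down it reaches from about 0.375 to 0.925 m from the base axis. Payload 3.1 kg.
Tool frame: the origin (TCP) lies midway between the tips of the shut fingers; the grasp point (between the pads) lies 19 mm behind it; z points along the fingers, y is the line along which they close (so a half turn about z gives the same grasp; the last joint's range is limited). The gripper opens to 85 mm and grips with 20 to 120 N. Pads are 22 mm wide; open, the fingers measure 114 mm over their backs; the gripper's body (76 mm by 85 mm) begins 54 mm behind the grasp point. The pads swing forward as they close: fully open they stand 13 mm farther back than shut.
Start: joints at [1.104, 0.383, 0.044, 1.598, -0.018, 1.161, -0.05], TCP at [0.234, -0.606, 0.231] pointing down, gripper open.
Joint ranges: [-2.61, 2.61], [-0.41, 2.15], [-1.48, 1.57], [0, 2.5], [-1.57, 4.71], [0.05, 1.97], [-2.85, 2.85]. Speed limits (rad/s): [2.79, 2.79, 3.14, 3.14, 3.14, 3.14, 3.14].

INTERFACE

Orientations are given as a unit quaternion [x, y, z, w].
In Python, from workcell import telemetry, optics, ticket gives the robot as it stands.
- The arm moves only by the shell command python3 -m inch 'ROWS' [FORCE]. ROWS is a JSON object of lists of equal length, an entry for each row: "linear": the shift along the tool's x, y, z in m, a list of three; "spin": the turn about the tool's z in degrees; "grip": the gripper command: -1 is shut, 1 is fully open, values between are in proportion. In form: {"linear": [[dx, dy, dz], ...], "spin": [spin, ...], "grip": [grip, ...]}. A call has 1 to 20 rows; each row is the pose to reach, as a shift and turn from the pose commanded when the call began, along the tool's axes at that moment; what a row does not reach only later rows make up. A row lasts 1/12 s, in which the tool goes at most 41.7 mm and 7.16 degrees, less where a joint would pass 70% of its speed; a pose out of reach is approached as far as the arm can. A call with a gripper value outside its range is refused whole. The fingers move at their own pace and stop on an object; FORCE is the grip in N (left out, the last holds). Time passes only in rows, so rows that repeat a pose let the fingers close. It gives the time, the measured TCP pose, the force, the opening and the grip force at its end, in the units of the state.
- telemetry.observe(): the state, without advancing time (a new reading comes with each control period).
- optics.grab_frame(name): name is "scene" or "top" or "wrist"; returns a dict with "color" (384x512x3 uint8, red, green, blue), "range_z" (384x512 float32, m along the optical axis (not along the pixel's ray), 0 where there is no reading), "mtx" (3x3 intrinsics, pixels), "world_to_cam" (4x4, takes a point from world to camera coordinates); the wrist camera has in their place "T_tool_cam" (4x4, takes a point from camera to tool coordinates, whose origin is the TCP and whose axes are the flange's). Camera axes: x right, y up, looking along -z (the intrinsics and any distortion apply to the point x, -y, -z); pixel columns grow to the right and rows downward; lengths in m; the calibration is good to about 2 mm. A picture is of the moment at which its call begins: read the wrist's pose just before it.
- ticket.job_done(): hands the job in; it is judged then, once.
The state is a dict: "clock": time; "joints": joint angles; "dq": joint speeds; "effort": joint torques, N m; "tool_pos": TCP position; "orientation": TCP orientation; "contact_force": force on the tool from outside, world axes, zero at the start; "torque": the same for the moment, N m; "gripper_width": opening from 0.0 (shut) to 1.0 (fully open); "grip_force": force on a finger pad.
Only numpy, scipy, OpenCV 4.12 (cv2) and the standard library are available. Lean on these libraries where they do the work, as an engineer would, in place of code of your own. Each camera call takes 0.05 s, during which the arm holds its last target. There are 200 camera calls.

TASK

Strike the table stand: press down the thumb tab to lift the pawl clear of the T-bar spigot's teeth, then twist the spigot by its T-bar about an eighth of a turn, either way, while it still sits down in the receiver, to break its jammed taper free, and only then pull it straight up and out past the pawl. Lower it into the empty slot of the hanging rack so that it hangs upright by its flange at the back of the slot, and let go without dropping it. Leave the two spigots already on the rack, the lens and the glass dish where they are.

Things in the scene. Friction and masses are not known exactly. Their poses are not given: they have to be found in the camera images.
- stand: Fixed black steel table stand: base plate 130 x 150 x 12 mm and an upright round receiver tube, 44 mm outside, top at 80 mm above the table, in which the spigot sits. Origin on the table under the receiver's axis; z up; the pawl and its tab point along +y (the stand may be turned any way).
- pawl (a joint): Angle of the steel pawl on the stand (rad). 0 = nose in the teeth, 0.7 = fully lifted (stop). It is clear of the spigot, flange included, from 0.4. Pressing the tab down raises it; it has no spring and stays where it is left (stiff hinge, about 3 N at the tab). All of it stays lower than 115 mm above the table.
- pawl_hinge (a point): Pawl hinge axis, 38 mm along the stand's +y from the receiver's axis, 45 mm above the table; the hinge axis lies along the stand's x.
- pawl_tab (a point): Centre of the upper face of the pawl's thumb tab (a plate 30 x 26 mm, 6 mm thick). With the pawl down it is 80 mm along the stand's +y from the receiver's axis and 106 mm above the table; as it is pressed it swings outward and down about the hinge, to about 108 mm out and 65 mm up at 0.7 rad.
- spigot: The loose bare-metal T-bar spigot, 140 mm tall, 0.25 to 0.5 kg. Origin at its bottom end, z up its axis. Seated, its origin is 22 mm above the table on the receiver's axis and its x lies along the stand's x. From the bottom: flat tang 24 (x) x 6 x 8 mm high, neck 10 mm thick, taper 22 growing to 26 mm thick from 22 to 60 mm, flange, toothed shank up to 26 mm thick, T-bar from 116 mm up.
- spigot_bar (a point): Centre of the spigot's T-bar, 128 mm above its origin on its axis (150 mm above the table when seated). The bar is 66 mm long along the spigot's x, 14 mm thick along its y and 24 mm high.
- spigot_flange (a point): Centre of the underside of the spigot's flange, 60 mm above its origin; the flange is 48 mm across and 6 mm thick, and 2 mm above the receiver's top when seated.
- taper_seat (a point): Middle of the jammed taper in the receiver, on its axis, 62 mm above the table. Jammed, the spigot cannot be pulled straight up with any reasonable force. Twisting it about its axis from where it starts, either way, takes about 0.3 N m all along; from about 0.65 rad of twist it is loose and lifts straight out (0.8 is safe; stop at 1.6).
- rack: Fixed aluminium hanging rack, 260 mm long along its y, top plate 8 mm thick with its upper face 78 mm above the table, base plate 10 mm thick. Three U slots, 32 mm wide, 80 mm apart, cut from the front (-x) edge. Origin on the table under its middle slot, z up. Two slots are taken by other spigots, one is empty, which one varies.
- slot0 (a point): Hanging place at the back of the slot at y = -80 mm of the rack, on the plate's upper face; a hung spigot's axis passes through it (slot end 16 mm behind, open front 34 mm ahead) and its flange underside rests at this height, so its origin is 60 mm below.
- slot1 (a point): Same, middle slot.
- slot2 (a point): Same, slot at y = +80 mm of the rack.
- ball_spigot: Loose spigot with a black ball head 36 mm across (top 138 mm above its origin), hanging in one rack slot; same shank, origin at its bottom end. Leave alone.
- disc_spigot: Loose spigot with a black disc head 52 mm across (top 124 mm above its origin), hanging in another rack slot; same shank. Leave alone.
- lens: Loose black camera lens standing upright between stand and rack, 74 mm across, 113 mm tall, origin at its bottom centre. Leave alone.
- dish: Loose glass dish, 96 mm across, 32 mm tall, origin at its bottom centre. Leave alone.
Things that resemble listed ones, but are neither listed nor needed, are in the scene too. Leave any green or orange look-alike of the stand alone. Leave any red look-alike of the spigot alone.

How it is judged:
By the outcome, as a careful person would: the job done as asked, in the order asked, and still so for the second after the job is handed in, with the robot touching nothing.
It also fails if it takes over 58 s, if anything falls off the work surface, if the arm or the gripper's body presses on something with over 40 N, if the wrist force passes 120 N, or if a joint passes its speed limit or range.

## Working session

There is one attempt and no reset: what is moved stays moved. The work goes in short steps, Python scripts to look and compute and a shell command to move; the robot and the scene stay as the last step left them, time stands still between calls to the robot, and variables do not carry over. Pictures are saved under pics/ and viewed, at most 10 in all, crops included, and the job is handed in when it is done.

```bash
ls; mkdir -p pics
cat > h.py <<'E'
import numpy as np, cv2
from workcell import telemetry, optics, ticket
def cloud(f, T=None):
    K=f["mtx"]; z=f["range_z"]; h,w=z.shape
    u,v=np.meshgrid(np.arange(w),np.arange(h))
    P=np.stack([(u-K[0,2])/K[0,0]*z,-(v-K[1,2])/K[1,1]*z,-z],-1)
    M=np.linalg.inv(f["world_to_cam"]) if T is None else T
    return P@M[:3,:3].T+M[:3,3]
E
python3 - <<'E'
from h import *
s=telemetry.observe(); print(s)
for n in ("scene","top"):
    f=optics.grab_frame(n); cv2.imwrite(f"pics/{n}0.png",f["color"][:,:,::-1]); 
    np.savez(f"{n}0.npz",**{k:v for k,v in f.items() if isinstance(v,np.ndarray)})
    print(n,list(f.keys()),f["mtx"],f["world_to_cam"],(f["range_z"]==0).mean())
E
```

```text
pics
{'clock': 0.0, 'joints': array([ 1.10418087,  0.38382587,  0.04380204,  1.59958845, -0.01786791,
        1.16119523, -0.04987753]), 'dq': array([-0.00100027,  0.0012918 , -0.00118928,  0.00026726, -0.00066782,
       -0.00171859,  0.00022055]), 'effort': array([-3.52723364e-04, -4.33456492e+01,  1.02473773e+00, -2.49513763e+01,
        1.06877211e-02,  1.13583030e-02, -1.73407432e-06]), 'tool_pos': array([ 0.23399436, -0.60540535,  0.22988586]), 'orientation': array([ 9.83030934e-01,  1.83435167e-01, -3.17955760e-04, -1.27348195e-03]), 'contact_force': array([-0.7697983 ,  0.66007152, -0.44802321]), 'torque': array([-0.01307336,  0.03237463, -0.00699766]), 'grip_force': 0.0, 'gripper_width': 1.0003918439125252}
scene ['color', 'range_z', 'mtx', 'world_to_cam'] [[453.52110585   0.         253.04252319]
 [  0.         453.52110585 191.94459109]
 [  0.           0.           1.        ]] [[ 0.44980133  0.89304672  0.01209606 -0.2577359 ]
 [-0.67537973  0.33124437  0.65889255  0.28214272]
 [ 0.58441508 -0.30454018  0.75213981 -1.45957197]
 [ 0.          0.          0.          1.        ]] 0.0038299560546875
top ['color', 'range_z', 'mtx', 'world_to_cam'] [[475.20457407   0.         253.13597942]
 [  0.         475.20457407 198.25142233]
 [  0.           0.           1.        ]] [[ 1.12892570e-02 -9.99911231e-01  7.07695981e-03 -2.90156638e-04]
 [ 9.89560159e-01  1.21887611e-02  1.43604057e-01 -5.31568498e-01]
 [-1.43677568e-01  5.38189437e-03  9.89609919e-01 -1.40250523e+00]
 [ 0.00000000e+00  0.00000000e+00  0.00000000e+00  1.00000000e+00]] 0.0042572021484375
```

View pics/scene0.png

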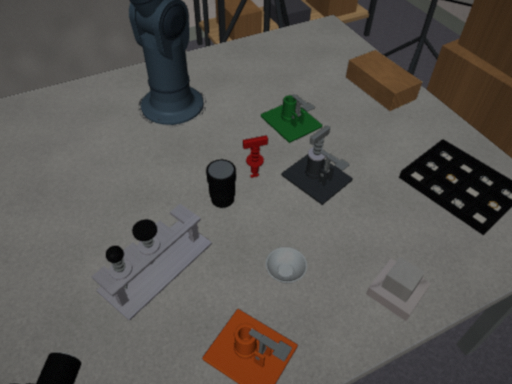

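View pics/top0.png

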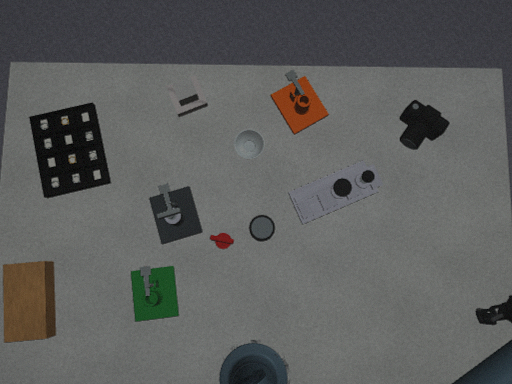

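The scene view shows the black stand with the T-bar spigot (320,160) and its tab to the right (340,160). The rack is at (150,260) with the ball (115,253) and the disc (145,230). The top view has the stand at (172,217), tab (164,188), and the rack disc (342,187) and ball (368,177), with the empty slot near (315,198).

Run:
```python
from h import *
F={n:dict(np.load(f"{n}0.npz")) for n in("scene","top")}
C={n:cloud(f) for n,f in F.items()}
def st(n,box,zl,zh,rect=True):
    u0,v0,u1,v1=box; P=C[n][v0:v1,u0:u1].reshape(-1,3); P=P[(P[:,2]>zl)&(P[:,2]<zh)]
    r=cv2.minAreaRect((P[:,:2]*1000).astype(np.float32))
    print(n,zl,len(P),"mean",P.mean(0).round(4),"med z",np.median(P[:,2]).round(4),"rect",np.round(r[0],1),np.round(r[1],1),round(r[2],1)); return P
print('table z',[np.median(C[n][280:320,250:300,2]) for n in C])
S=(140,175,210,250)
st("top",S,.006,.02); st("top",S,.14,.2); st("top",S,.095,.13); st("top",S,.075,.095)
s=(280,115,355,205); st("scene",s,.006,.018); st("scene",s,.14,.2); st("scene",s,.095,.12)
for n,b in (("top",(280,155,390,230)),("scene",(85,195,215,325))):
    st(n,b,.068,.086); st(n,b,.005,.018); st(n,b,.12,.18)
st("top",(330,175,355,200),.10,.18); st("top",(358,165,380,190),.10,.18)
st("top",(245,210,280,245),.1,.13); st("top",(230,125,268,162),.005,.05); st("top",(205,228,240,252),.005,.2)
big=cv2.resize(F["top"]["color"][150:260,140:390,::-1],None,fx=3.2,fy=3.2,interpolation=cv2.INTER_CUBIC)
cv2.imwrite("pics/topcrop.png",np.clip(big*1.6,0,255).astype(np.uint8))
```

```text
table z [np.float64(0.0011839839082425918), np.float64(-0.0009606025373977145)]
top 0.006 1572 mean [0.4801 0.2403 0.0113] med z 0.0111 rect [493.  245.3] [215.4 218.1] 4.8
top 0.14 149 mean [0.4693 0.2393 0.1584] med z 0.1601 rect [471.7 240.4] [19.3 65.8] 15.4
top 0.095 195 mean [0.5228 0.256  0.1055] med z 0.1052 rect [509.7 250.5] [105.8  31.2] 20.9
top 0.075 88 mean [0.4635 0.2366 0.0873] med z 0.0874 rect [474.  243.9] [56.  44.2] 40.3
scene 0.006 2046 mean [0.4275 0.2534 0.0125] med z 0.0126 rect [405.5 278.3] [211.1 353.8] 57.8
scene 0.14 206 mean [0.4722 0.2366 0.156 ] med z 0.1586 rect [469.5 239.3] [17.6 66.2] 14.3
scene 0.095 267 mean [0.5129 0.2516 0.106 ] med z 0.106 rect [506.5 252.9] [106.7  31.9] 14.5
top 0.068 1293 mean [ 0.5478 -0.2382  0.0778] med z 0.0776 rect [ 551.  -247.2] [ 68.9 262. ] 23.9
top 0.005 1441 mean [ 0.5581 -0.2322  0.0092] med z 0.009 rect [ 560.  -249.1] [233.8 343.7] 0.3
top 0.12 395 mean [ 0.5611 -0.2686  0.1435] med z 0.1425 rect [ 561.9 -279.1] [ 50.7 121.1] 17.7
scene 0.068 2402 mean [ 0.5602 -0.2544  0.0795] med z 0.0794 rect [ 547.7 -246.6] [ 72.  261.7] 24.1
scene 0.005 3105 mean [ 0.5768 -0.2433  0.011 ] med z 0.0112 rect [ 513.2 -253.4] [320.2 371. ] 66.4
scene 0.12 713 mean [ 0.5662 -0.2745  0.1444] med z 0.1436 rect [ 568.9 -276.6] [ 52.5 121.8] 31.5
top 0.1 267 mean [ 0.5511 -0.2456  0.141 ] med z 0.141 rect [ 551.1 -245.8] [49.6 50.2] 2.1
top 0.1 134 mean [ 0.5818 -0.3164  0.1469] med z 0.1486 rect [ 583.3 -318.3] [34.1 31.9] 29.7
top 0.1 522 mean [ 0.4364 -0.0197  0.1117] med z 0.112 rect [437.3 -20. ] [72.1 68.7] 0.7
top 0.005 674 mean [0.708  0.0209 0.0182] med z 0.0167 rect [712.3  24. ] [116.9 113.6] 1.0
top 0.005 265 mean [0.3999 0.0928 0.099 ] med z 0.118 rect [406.3  92.6] [97.3 64.3] 72.0
```

View pics/topcrop.png

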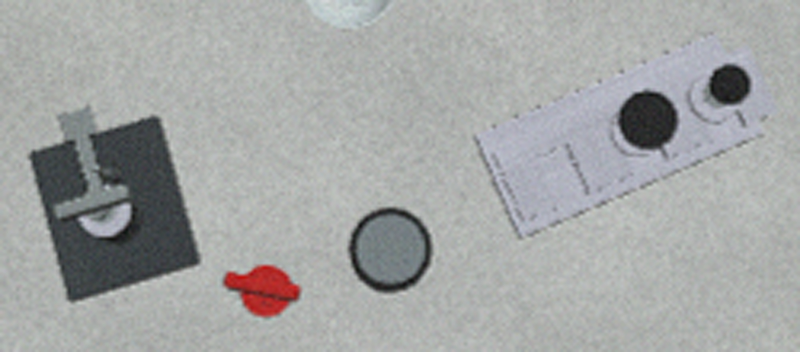

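The crop shows the stand with its bar across (92,200) and the tab at (75,125). The rack's slots open towards the robot (down in the picture), and the left slot near (560,185) is empty, so that is slot2. Next I'll work out the deltas for a hover near the stand.

```bash
cat >> h.py <<'E'
from scipy.spatial.transform import Rotation as R
def pose(s=None):
    s=s or telemetry.observe(); r=R.from_quat(s["orientation"]).as_matrix(); return s["tool_pos"],r
def go(x,y,z,tyaw=None):
    """deltas to world TCP x,y,z with tool y axis at tyaw deg"""
    p,r=pose(); d=r.T@(np.array([x,y,z])-p)
    yaw=np.degrees(np.arctan2(r[1,1],r[0,1])); sp=0 if tyaw is None else -((tyaw-yaw+180)%360-180)
    print("to",(x,y,z),"linear",d.round(4),"spin",round(sp,1),"| now",p.round(4),"yaw_y",round(yaw,1))
E
python3 - <<'E'
from h import *
f=optics.grab_frame("wrist"); print(f["T_tool_cam"].round(3),f["mtx"].round(1))
go(.47,-.17,.30,-22); go(.5478,.2602,.26,15)
E
```

```text
[[ 0.001  0.962  0.272  0.069]
 [ 1.    -0.001 -0.001  0.001]
 [-0.001  0.272 -0.962 -0.142]
 [ 0.     0.     0.     1.   ]] [[324.6   0.  254.4]
 [  0.  324.6 192. ]
 [  0.    0.    1. ]]
to (0.47, -0.17, 0.3) linear [ 0.3771 -0.3214 -0.0692] spin -46.9 | now [ 0.234  -0.6056  0.2302] yaw_y -68.9
to (0.5478, 0.2602, 0.26) linear [ 0.6048 -0.6945 -0.0285] spin -83.9 | now [ 0.234  -0.6056  0.2302] yaw_y -68.9
```

```bash
python3 -m inch '{"linear":[[0,0,-0.07],[0.377,-0.321,-0.07],[0.377,-0.321,-0.07],[0.377,-0.321,-0.07],[0.377,-0.321,-0.07],[0.377,-0.321,-0.07],[0.377,-0.321,-0.07],[0.377,-0.321,-0.07],[0.377,-0.321,-0.07],[0.377,-0.321,-0.07],[0.377,-0.321,-0.07],[0.377,-0.321,-0.07],[0.377,-0.321,-0.07],[0.377,-0.321,-0.07],[0.377,-0.321,-0.07],[0.377,-0.321,-0.07],[0.377,-0.321,-0.07],[0.377,-0.321,-0.07]],"spin":[0,-47,-47,-47,-47,-47,-47,-47,-47,-47,-47,-47,-47,-47,-47,-47,-47,-47],"grip":[1,1,1,1,1,1,1,1,1,1,1,1,1,1,1,1,1,1]}'
python3 - <<'E'
from h import *
p,r=pose(); f=optics.grab_frame("wrist"); T=np.eye(4); T[:3,:3]=r;T[:3,3]=p
W=cloud(f,T@f["T_tool_cam"]); np.save("w1.npy",W); cv2.imwrite("pics/w1.png",f["color"][:,:,::-1])
go(.5478,.2602,.20,15)
print(telemetry.observe()["joints"].round(3))
g=np.full((384,512),0,np.uint8); 
m=(abs(W[...,2]-.078)<.008)&(f["range_z"]>0)
# rack plane mask in the world grid, 1 mm
x=((W[m][:,0]-.40)*1000).astype(int); y=((W[m][:,1]+.40)*1000).astype(int)
k=(x>=0)&(x<300)&(y>=0)&(y<350); G=np.zeros((300,350),np.uint8); G[x[k],y[k]]=255
G=cv2.morphologyEx(G,cv2.MORPH_CLOSE,np.ones((3,3)))
cv2.imwrite("pics/grid.png",np.hstack([cv2.resize(f["color"][:,:,::-1],(450,338)),cv2.cvtColor(cv2.copyMakeBorder(G,0,38,0,0,cv2.BORDER_CONSTANT),cv2.COLOR_GRAY2BGR)]))
E
```

```text
clock: 1.65
tool_pos: [0.4692, -0.173, 0.3009]
orientation: [0.829, 0.559, -0.0, -0.0]
contact_force: [0.3, -0.1, -0.9]
gripper_width: 0.999
grip_force: 0.0
to (0.5478, 0.2602, 0.2) linear [ 0.4308 -0.09    0.1009] spin -37.1 | now [ 0.4694 -0.1728  0.301 ] yaw_y -22.1
[ 0.665  0.062 -0.408  1.848  0.026  1.238 -0.136]
```

View pics/grid.png

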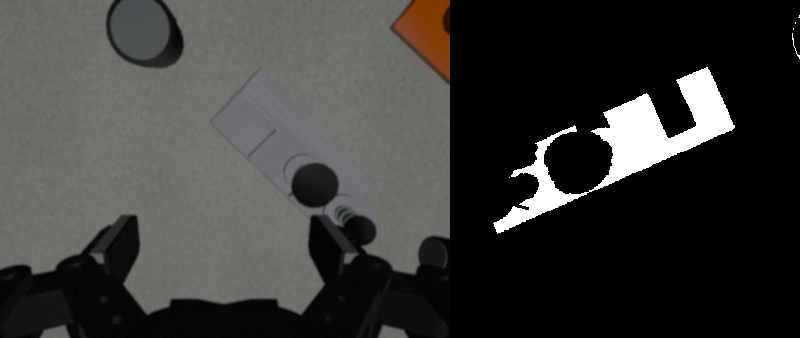

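The grid shows the empty slot as a U opening toward low x, about (648–695, 80–139). I'll measure it precisely.

Run:
```python
from h import *
G=cv2.imread("pics/grid.png")[:300,450:,0]
m=(cv2.medianBlur(G,5)>128); th=np.radians(24)
ex=np.array([np.cos(th),np.sin(th)]); ey=np.array([-np.sin(th),np.cos(th)])
v,u=np.nonzero(m); P=np.c_[v+.5,u+.5]/1000+[.40,-.40]
for d in (22.5,23,23.5,24,24.5):
    t=np.radians(d); e=np.array([-np.sin(t),np.cos(t)]); x=P@[np.cos(t),np.sin(t)]; h=np.histogram(x,np.arange(.3,.7,.001))[0]
    print(d,h.max(),np.abs(np.diff(h)).max(), np.percentile(x,99.8).round(4), (x.max()).round(4))
# angle of the back edge: max x-row per column
cols=np.arange(120,280); b=np.array([np.nonzero(m[:,c])[0].max() if m[:,c].any() else 0 for c in cols]); l=np.polyfit(cols,b,1); r=b-np.polyval(l,cols); k=abs(r)<3; l=np.polyfit(cols[k],b[k],1); print("edge angle",np.degrees(np.arctan(-l[0])))
t=np.arctan(-l[0]); ex=np.array([np.cos(t),np.sin(t)]); ey=np.array([-np.sin(t),np.cos(t)])
X=P@ex; Y=P@ey; c=np.array([.517,-.1735]); print("guess",c@ex,c@ey)
back=np.median([X[(abs(Y-yy)<.001)].max() for yy in np.arange(c@ey-.04,c@ey+.04,.004)])
end=Y[(X>back-.06)&(X<back-.005)]; end=np.median([Y[abs(X-xx)<.001].max() for xx in np.arange(back-.06,back-.005,.004)])
print("back",back,"end",end)
for xx in np.arange(back-.065,back-.018,.006):
    y=Y[abs(X-xx)<.0012]; hi=y[(y>c@ey)].min(); lo=y[(y<c@ey)].max(); print(round(back-xx,4),"slot",lo,hi,"w",hi-lo,"mid",(lo+hi)/2)
for yy in np.arange(c@ey-.015,c@ey+.016,.006):
    print("slotend", X[abs(Y-yy)<.0012].min()-back)
f=X[(Y>end-.03)&(Y<end-.005)].min(); print("front",f,"depth",back-f)
```

```text
22.5 233 42 0.4498 0.4506
23 243 65 0.4449 0.4457
23.5 248 132 0.4402 0.4407
24 251 195 0.436 0.4365
24.5 251 87 0.4328 0.4333
edge angle 22.00005248436785
guess 0.41435948408750733 -0.35453838712716956
back 0.44858562479241226 end -0.30535098554489304
0.065 slot -0.37244546542796 -0.340687246841244 w 0.03175821858671596 mid -0.35656635613460197
0.059 slot -0.371911559550144 -0.34052794840616746 w 0.03138361114397653 mid -0.35621975397815575
0.053 slot -0.3715556222982668 -0.3405466185970295 w 0.03100900370123727 mid -0.35605112044764814
0.047 slot -0.3715742924891288 -0.3400127127192136 w 0.03156157976991525 mid -0.3557935026041712
0.041 slot -0.37141499405405226 -0.3391041993986583 w 0.03231079465539394 mid -0.3552595967263553
0.035 slot -0.37143366424491425 -0.338748262146781 w 0.032685402098133254 mid -0.35509096319584765
0.029 slot -0.3708997583670983 -0.3385889637117044 w 0.03231079465539394 mid -0.3547443610394013
0.023 slot -0.37054382111522105 -0.3389822413453058 w 0.03156157976991525 mid -0.3547630312302634
slotend -0.02620445261364268
slotend -0.01726988456048406
slotend -0.01742918299556051
slotend -0.017410512804698464
slotend -0.017944418682514507
slotend -0.06824630749757804
front 0.3796461129819417 depth 0.06893951181047059
```

```bash
python3 -m inch '{"linear":[[0.43,-0.09,0.03],[0.43,-0.09,0.03],[0.43,-0.09,0.03],[0.43,-0.09,0.03],[0.43,-0.09,0.03],[0.43,-0.09,0.03],[0.43,-0.09,0.03],[0.43,-0.09,0.03],[0.43,-0.09,0.03],[0.43,-0.09,0.03],[0.43,-0.09,0.03],[0.43,-0.09,0.03],[0.43,-0.09,0.03],[0.43,-0.09,0.03]],"spin":[-37,-37,-37,-37,-37,-37,-37,-37,-37,-37,-37,-37,-37,-37],"grip":[-1,-1,-1,-1,-1,-1,-1,-1,-1,-1,-1,-1,-1,-1]}'
python3 - <<'E'
from h import *
p,r=pose(); f=optics.grab_frame("wrist"); T=np.eye(4); T[:3,:3]=r;T[:3,3]=p
W=cloud(f,T@f["T_tool_cam"]); np.save("w2.npy",W)
cv2.imwrite("pics/w2.png",np.clip(f["color"][:,:,::-1]*1.5,0,255).astype(np.uint8))
m=(f["range_z"]>0)&(W[...,0]>.36)&(W[...,0]<.62)&(W[...,1]>.13)&(W[...,1]<.36)
for a,b in((.14,.172),(.095,.115)):
    k=(m&(W[...,2]>a)&(W[...,2]<b)).astype(np.uint8); n,L,S,_=cv2.connectedComponentsWithStats(k)
    for i in range(1,n):
        if S[i,4]>60:
            q=W[L==i]; rr=cv2.minAreaRect((q[:,:2]*1000).astype(np.float32)); print(a,S[i],q.mean(0).round(4),np.round(rr[0],1),np.round(rr[1],1),round(rr[2],1),np.median(q[:,2]).round(4))
print(telemetry.observe()["joints"].round(3)); go(.5478,.2602,.115,15)
E
```

```text
clock: 2.87
tool_pos: [0.5475, 0.2595, 0.2708]
orientation: [0.609, 0.793, -0.001, 0.0]
contact_force: [-0.4, -0.7, -0.5]
gripper_width: -0.003
grip_force: 0.0
0.14 [ 142  142   32   82 1843] [0.4715 0.2429 0.1582] [470.1 240.1] [14.6 66. ] 17.6 0.1609
0.095 [ 168  151  101   32 1799] [0.5224 0.2577 0.1052] [512.4 253.5] [98.  30.1] 17.3 0.1052
[ 0.078  0.357 -0.73   1.634  0.25   1.247 -0.441]
to (0.5478, 0.2602, 0.115) linear [0.0017 0.0005 0.1559] spin -0.1 | now [0.5478 0.2588 0.2709] yaw_y 14.9
```

View pics/w2.png

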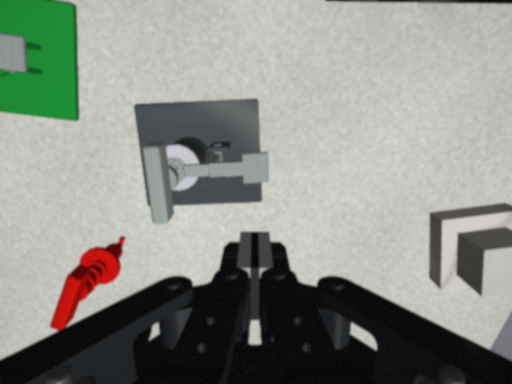

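The wrist view shows the bar at (158,183) and the tab at (255,167), with the pawl pointing right. From this the receiver axis is about (0.4703, 0.2400), the stand's +y is at 17.5°, the tab is at (0.5466, 0.2641), and slot2 is about (0.5174, -0.174).

```bash
python3 -m inch '{"linear":[[0.0054,0,0.03],[0.0054,0,0.07],[0.0054,0,0.11],[0.0054,0,0.146],[0.0054,0,0.146],[0.0054,0,0.146]],"spin":[-2.6,-2.6,-2.6,-2.6,-2.6,-2.6],"grip":[-1,-1,-1,-1,-1,-1]}'
```

```text
clock: 3.42
tool_pos: [0.5447, 0.2633, 0.1235]
orientation: [0.591, 0.807, -0.003, -0.001]
contact_force: [0.6, 1.4, 0.6]
gripper_width: -0.0
grip_force: 0.0
```

```bash
python3 -c "
from h import *
go(.5466,.2641,.115,17.5)"
```

```text
to (0.5466, 0.2641, 0.115) linear [0.0002 0.0021 0.0085] spin 0.0 | now [0.5447 0.2633 0.1235] yaw_y 17.5
```

```bash
python3 -m inch '{"linear":[[0,0.003,0.012],[0,0.005,0.017],[0,0.009,0.022],[0,0.013,0.027],[0,0.017,0.032],[0,0.021,0.037],[0,0.024,0.041],[0,0.027,0.045],[0,0.029,0.048],[0,0.031,0.051],[0,0.031,0.051]],"spin":[0,0,0,0,0,0,0,0,0,0,0],"grip":[-1,-1,-1,-1,-1,-1,-1,-1,-1,-1,-1]}'; python3 -c "
from h import *
go(.4703,.2400,.131,17.5)"
```

```text
clock: 4.33
tool_pos: [0.5778, 0.277, 0.0745]
orientation: [0.59, 0.807, 0.002, 0.001]
contact_force: [5.3, 0.8, 2.4]
gripper_width: 0.0
grip_force: 2.4
to (0.4703, 0.24, 0.131) linear [-0.0025 -0.1134 -0.057 ] spin 0.2 | now [0.5778 0.277  0.0745] yaw_y 17.7
```

```bash
python3 -m inch '{"linear":[[0,0.004,-0.03],[0,0.004,-0.07],[0,0.004,-0.11],[0,0.004,-0.15],[0,-0.113,-0.17],[0,-0.113,-0.17],[0,-0.113,-0.17],[0,-0.113,-0.17],[0,-0.113,-0.17]],"spin":[0,0,0,0,0,0,0,0,0],"grip":[-1,-1,-1,-1,-1,0.2,0.2,0.2,0.2]}'
python3 - <<'E'
from h import *
p,r=pose(); f=optics.grab_frame("wrist"); T=np.eye(4); T[:3,:3]=r;T[:3,3]=p
W=cloud(f,T@f["T_tool_cam"]); 
cv2.imwrite("pics/w3.png",np.clip(f["color"][:,:,::-1]*1.5,0,255).astype(np.uint8))
t=np.radians(17.5); D=W-[.4703,.24,0]; out=D[...,0]*np.cos(t)+D[...,1]*np.sin(t); lat=-D[...,0]*np.sin(t)+D[...,1]*np.cos(t); z=W[...,2]
ok=f["range_z"]>0
k=ok&(abs(lat)<.04)&(abs(out)<.03)&(z>.14)&(z<.172); q=W[k]; rr=cv2.minAreaRect((q[:,:2]*1000).astype(np.float32)); print("bar",np.round(rr[0],1),np.round(rr[1],1),rr[2],np.median(q[:,2]))
for o in range(20,132,6):
    k=ok&(abs(lat)<.012)&(abs(out-o/1000)<.003)&(z>.02); 
    if k.any(): print(o,z[k].max().round(4),np.median(z[k]).round(4))
go(.4703,.2400,.131,17.5); print(telemetry.observe()["gripper_width"])
E
```

```text
clock: 5.08
tool_pos: [0.4633, 0.2407, 0.2424]
orientation: [0.589, 0.808, -0.003, -0.001]
contact_force: [1.1, -0.2, 0.8]
gripper_width: 0.559
grip_force: 0.0
bar [469.2 240.3] [21.8 65.7] 18.967824935913086 0.1613133058054778
20 0.3283 0.2703
26 0.2814 0.2629
32 0.3002 0.2973
38 0.3107 0.2998
44 0.3277 0.3105
50 0.3091 0.3001
56 0.1069 0.1024
62 0.1029 0.0995
68 0.0995 0.0972
74 0.0966 0.0938
80 0.0925 0.0903
86 0.0897 0.0865
92 0.0859 0.0821
98 0.0827 0.0801
104 0.0787 0.0762
110 0.0756 0.0728
116 0.0715 0.0703
to (0.4703, 0.24, 0.131) linear [-0.0024  0.0047  0.1119] spin 0.3 | now [0.4654 0.2411 0.2429] yaw_y 17.8
0.594495572686754
```

View pics/w3.png

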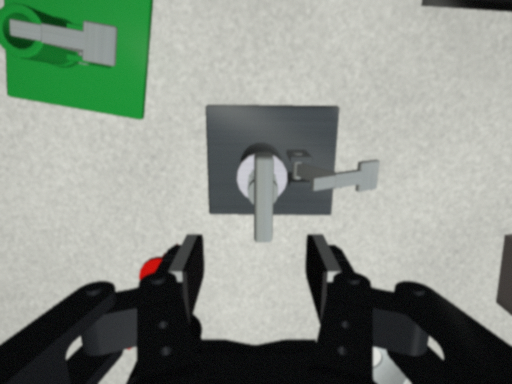

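The wrist view shows the pawl lifted (tab at 368,175, about 0.53 rad) and clear of the flange. The bar at (263,198) is aligned between the fingers, so I'll descend and grip.

```bash
python3 -m inch '{"linear":[[-0.002,0.004,0.03],[-0.002,0.004,0.06],[-0.002,0.004,0.09],[-0.002,0.004,0.112],[-0.002,0.004,0.112],[-0.002,0.004,0.112]],"spin":[0,0,0,0,0,0],"grip":[0.2,0.2,0.2,0.2,0.2,0.2]}'; python3 -c "
from h import *
go(.4703,.2401,.131,17.5)"
```

```text
clock: 5.63
tool_pos: [0.471, 0.2409, 0.1303]
orientation: [0.59, 0.808, -0.002, -0.002]
contact_force: [1.0, 1.1, -0.1]
gripper_width: 0.599
grip_force: 0.0
to (0.4703, 0.2401, 0.131) linear [-0.0006 -0.0009 -0.0007] spin 0.2 | now [0.471  0.2409 0.1303] yaw_y 17.7
```

```bash
python3 -m inch '{"linear":[[-0.0005,-0.001,0],[-0.0005,-0.001,0],[-0.0005,-0.001,0],[-0.0005,-0.001,0],[-0.0005,-0.001,0],[-0.0005,-0.001,0],[-0.0005,-0.001,0],[-0.0005,-0.001,0],[-0.0005,-0.001,0],[-0.0005,-0.001,0]],"spin":[0,0,0,0,0,0,0,0,0,0],"grip":[-1,-1,-1,-1,-1,-1,-1,-1,-1,-1]}' 60; python3 -c "
from h import *
s=telemetry.observe();print(s['joints'].round(3),s['torque'])"
```

```text
clock: 6.47
tool_pos: [0.4719, 0.2412, 0.1343]
orientation: [0.59, 0.808, 0.001, 0.001]
contact_force: [-2.0, -0.2, 5.9]
gripper_width: 0.232
grip_force: 58.6
[ 0.088  0.365 -0.738  1.944  0.302  0.942 -0.488] [-0.16972864  0.42968222 -0.01092718]
```

The grip stopped at about 20 mm, not 14, and the tool was pushed up, so the tips are catching the shank's top under the bar. I'll reopen, go about 10 mm higher and grip again.

```bash
python3 -m inch '{"linear":[[0,0,0],[0,0,0],[0,0,0],[0,0,-0.011],[0,0,-0.011],[0,0,-0.011],[0,0,-0.011],[0,0,-0.011],[0,0,-0.011],[0,0,-0.011],[0,0,-0.011]],"spin":[0,0,0,0,0,0,0,0,0,0,0],"grip":[0,0,0,0,0,-1,-1,-1,-1,-1,-1]}' 60; python3 -c "
from h import *
s=telemetry.observe();print(s['joints'].round(3),s['torque']);go(.4703,.2401,.131,17.5)"
```

```text
clock: 7.38
tool_pos: [0.4708, 0.2404, 0.1436]
orientation: [0.59, 0.808, -0.0, -0.0]
contact_force: [-1.4, -0.7, 5.8]
gripper_width: 0.15
grip_force: 60.5
[ 0.096  0.351 -0.745  1.938  0.288  0.962 -0.476] [-0.23760641  0.60597551  0.01419249]
to (0.4703, 0.2401, 0.131) linear [-0.0001 -0.0006  0.0126] spin 0.2 | now [0.4708 0.2404 0.1436] yaw_y 17.7
```

```bash
python3 -m inch '{"linear":[[0,0,0],[0,0,0],[0,0,0],[0,0,0],[0,0,0],[0,0,0],[0,0,0],[0,0,0],[0,0,0],[0,0,0],[0,0,0],[0,0,0],[0,0,0],[0,0,0]],"spin":[0,0,5,10,15,20,25,30,35,40,45,50,52,52],"grip":[-1,-1,-1,-1,-1,-1,-1,-1,-1,-1,-1,-1,-1,-1]}' 90
python3 - <<'E'
from h import *
s=telemetry.observe();print(s['joints'].round(3),s['torque']);go(.4703,.2401,.1436,-34.5)
f=optics.grab_frame("scene"); W=cloud(f); k=(abs(W[...,0]-.47)<.06)&(abs(W[...,1]-.24)<.06)&(W[...,2]>.13)&(W[...,2]<.16)
u=f["color"][95:215,260:380,::-1]; cv2.imwrite("pics/s4.png",np.clip(cv2.resize(u,None,fx=4,fy=4,interpolation=2)*1.4,0,255).astype(np.uint8))
E
```

```text
clock: 8.55
tool_pos: [0.4703, 0.2403, 0.1437]
orientation: [0.884, 0.468, -0.001, 0.001]
contact_force: [-2.4, -1.1, 7.0]
gripper_width: 0.142
grip_force: 90.4
[-0.04   0.314 -0.583  1.944  0.213  0.946 -1.324] [-0.36050751  0.6988499   0.25000089]
to (0.4703, 0.2401, 0.1436) linear [-0.0002  0.0001  0.0001] spin 0.3 | now [0.4703 0.2403 0.1437] yaw_y -34.2
```

View pics/s4.png

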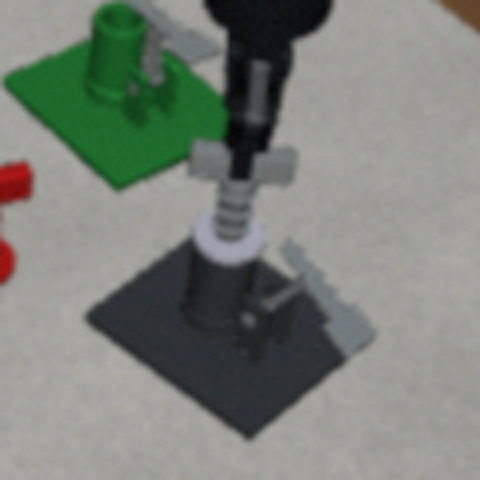

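The bar has turned with the gripper (ends at 205,160 and 280,165), the flange is still down and the pawl is lifted clear to the right (310,290). I'll lift gently.

```bash
python3 -m inch '{"linear":[[0,0,-0.004],[0,0,-0.008],[0,0,-0.014],[0,0,-0.02],[0,0,-0.02]],"spin":[0,0,0,0,0],"grip":[-1,-1,-1,-1,-1]}'; python3 -c "
from h import *
s=telemetry.observe();print(s['torque']);go(.4703,.2401,.27,None)"
```

```text
clock: 9.02
tool_pos: [0.4714, 0.2407, 0.1649]
orientation: [0.884, 0.467, 0.0, 0.0]
contact_force: [-2.2, -0.7, -2.6]
gripper_width: 0.138
grip_force: 89.8
[-0.28108813  0.32884367  0.05479475]
to (0.4703, 0.2401, 0.27) linear [-0.001  -0.0006 -0.1051] spin 0 | now [0.4714 0.2407 0.1649] yaw_y -34.3
```

```bash
python3 -m inch '{"linear":[[0,0,-0.02],[0,0,-0.04],[0,0,-0.06],[0,0,-0.08],[0,0,-0.1],[0,0,-0.12],[0,0,-0.135],[0,0,-0.135],[0,0,-0.135]],"spin":[0,0,0,0,0,0,0,0,0],"grip":[-1,-1,-1,-1,-1,-1,-1,-1,-1]}'
python3 - <<'E'
from h import *
s=telemetry.observe();print(s['torque'],s["joints"].round(3));go(.51,-.172,.30,-30)
def seg(n):
    f=optics.grab_frame(n); W=cloud(f); m=(f["range_z"]>0)&(np.hypot(W[...,0]-s["tool_pos"][0],W[...,1]-s["tool_pos"][1])<.035)
    for z in np.arange(.155,.28,.01):
        q=W[m&(abs(W[...,2]-z)<.005)]
        if len(q)>3: print(n,z.round(3),len(q),q.mean(0).round(4))
seg("scene")
E
```

```text
clock: 9.77
tool_pos: [0.4715, 0.241, 0.2995]
orientation: [0.884, 0.467, 0.002, 0.0]
contact_force: [0.5, 0.0, -5.6]
gripper_width: 0.143
grip_force: 90.0
[-0.04159852  0.05284188  0.01483878] [ 0.014  0.142 -0.613  1.782  0.087  1.242 -1.22 ]
to (0.51, -0.172, 0.3) linear [-0.3197  0.2643 -0.0008] spin -4.3 | now [0.4715 0.241  0.2995] yaw_y -34.3
scene 0.185 34 [0.4707 0.2402 0.1847]
scene 0.195 5 [0.474  0.2383 0.1938]
scene 0.205 28 [0.4763 0.2369 0.2054]
scene 0.215 28 [0.477  0.2371 0.215 ]
scene 0.225 25 [0.4775 0.235  0.2246]
scene 0.235 9 [0.4828 0.2299 0.2388]
scene 0.245 160 [0.4763 0.2367 0.2441]
scene 0.255 42 [0.4755 0.2375 0.255 ]
scene 0.265 40 [0.4756 0.2381 0.2669]
scene 0.275 23 [0.4756 0.2365 0.2749]
```

```bash
python3 -m inch '{"linear":[[-0.01,0.009,0],[-0.03,0.026,0],[-0.05,0.043,0],[-0.075,0.064,0],[-0.1,0.086,0],[-0.125,0.107,0],[-0.15,0.129,0],[-0.175,0.15,0],[-0.2,0.172,0],[-0.225,0.193,0],[-0.25,0.214,0],[-0.27,0.232,0],[-0.29,0.249,0],[-0.305,0.262,0],[-0.313,0.268,0],[-0.317,0.272,0],[-0.317,0.272,0],[-0.317,0.272,0],[-0.317,0.272,0]],"spin":[0,0,0,0,0,0,0,0,0,0,0,0,0,0,0,0,0,0,0],"grip":[-1,-1,-1,-1,-1,-1,-1,-1,-1,-1,-1,-1,-1,-1,-1,-1,-1,-1,-1]}'
cat > loc.py <<'E'
from h import *
import sys
# silhouette rays: spigot axis midpoint per world height from scene+top clouds
p,r=pose(); go(.5174,-.174,float(sys.argv[1]),None)
for n in ("scene","top"):
    f=optics.grab_frame(n); W=cloud(f); m=(f["range_z"]>0)&(np.hypot(W[...,0]-p[0],W[...,1]-p[1])<.04)
    o=np.linalg.inv(f["world_to_cam"])[:3,3]
    for zr in ((-.112,-.095),(-.085,-.068),(-.06,-.048)):   # heights rel. TCP: low taper, mid taper/flange, shank
        q=W[m&(W[...,2]>p[2]+zr[0])&(W[...,2]<p[2]+zr[1])]
        if len(q)>8: print(n,zr,len(q),np.median(q,0).round(4),(q.min(0)+q.max(0))[:2].round(4)/2)
E
python3 loc.py .3
python3 - <<'E'
from h import *
f=optics.grab_frame("wrist"); cv2.imwrite("pics/w5.png",np.clip(f["color"][:,:,::-1]*1.5,0,255).astype(np.uint8))
E
```

```text
clock: 11.4
tool_pos: [0.5174, -0.1722, 0.298]
orientation: [0.883, 0.469, 0.0, -0.001]
contact_force: [0.6, -0.2, -4.5]
gripper_width: 0.136
grip_force: 89.8
to (0.5174, -0.174, 0.3) linear [-0.0015  0.001  -0.002 ] spin 0 | now [ 0.5174 -0.1722  0.298 ] yaw_y -34.1
scene (-0.112, -0.095) 25 [ 0.5206 -0.1708  0.191 ] [ 0.51985 -0.1701 ]
scene (-0.085, -0.068) 38 [ 0.5261 -0.1738  0.218 ] [ 0.52205 -0.1719 ]
scene (-0.06, -0.048) 243 [ 0.5253 -0.1747  0.2431] [ 0.51845 -0.17175]
top (-0.06, -0.048) 40 [ 0.5208 -0.1538  0.2422] [ 0.51915 -0.15525]
```

View pics/w5.png

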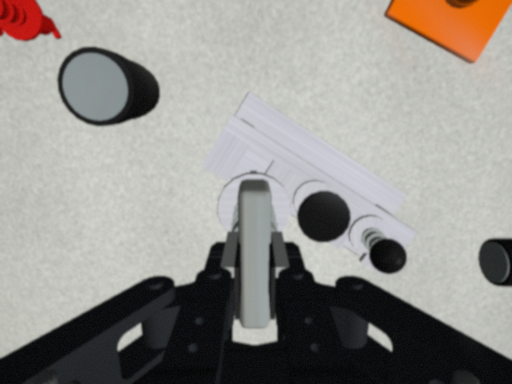

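The wrist view shows the spigot over the left slot, with the bar centred on column 255 and the flange ellipse also at about (255,205). I'll check the flange centre against the slot in the same camera, and the tilt in the scene view.

Run:
```python
from h import *
p,r=pose(); f=optics.grab_frame("wrist"); T=np.eye(4); T[:3,:3]=r;T[:3,3]=p
W=cloud(f,T@f["T_tool_cam"]); L=(W-p)@r   # tool coords
ok=f["range_z"]>0
k=ok&(abs(L[...,0])<.05)&(abs(L[...,1])<.035)
h=np.histogram(L[k][:,2],np.arange(-.04,.14,.004)); print([(round(b,3),int(c)) for c,b in zip(*h) if c>30])
q=L[k&(L[...,2]>.045)&(L[...,2]<.075)&(abs(L[...,1])<.03)]
(cx,cy),rad=cv2.minEnclosingCircle((q[:,:2]*1000).astype(np.float32)); print("flange centre tool xy mm",cx,cy,"r",rad, "z",np.median(q[:,2]), "dz/dx tilt",np.polyfit(q[:,0],q[:,2],1)[0])
b=L[k&(L[...,2]<-.005)&(L[...,2]>-.04)&(abs(L[...,1])<.012)]; print("bar x",b[:,0].min(),b[:,0].max(),"y",b[:,1].min(),b[:,1].max(),"slope dz/dx",np.polyfit(b[:,0],b[:,2],1)[0],np.median(b[:,2]))
# scene silhouette axis
f=optics.grab_frame("scene"); W=cloud(f); m=(f["range_z"]>0)&(np.hypot(W[...,0]-p[0],W[...,1]-p[1])<.04)&(W[...,2]>p[2]-.125)&(W[...,2]<p[2]-.045)
V=f["world_to_cam"]; K=f["mtx"]
def px(P): c=V[:3,:3]@P+V[:3,3]; return K[0,2]+K[0,0]*c[0]/-c[2], K[1,2]-K[1,1]*c[1]/-c[2]
for v in range(0,384):
    c=np.nonzero(m[v])[0]
    if len(c)>2:
        # vertical line through TCP at same row
        zs=np.linspace(p[2]-.13,p[2]-.03,101); U=np.array([px(np.array([p[0],p[1],z])) for z in zs]); i=abs(U[:,1]-v).argmin()
        print(v,c.min(),c.max(),"mid",(c.min()+c.max())/2,"line",U[i,0].round(1),"z rel",(zs[i]-p[2]).round(3))
```

```text
[(np.float64(-0.04), 699), (np.float64(-0.036), 284), (np.float64(-0.032), 266), (np.float64(-0.028), 356), (np.float64(-0.024), 322), (np.float64(-0.02), 4195), (np.float64(-0.016), 516), (np.float64(-0.012), 260), (np.float64(-0.008), 188), (np.float64(-0.004), 76), (np.float64(-0.0), 42), (np.float64(0.004), 38), (np.float64(0.016), 66), (np.float64(0.032), 39), (np.float64(0.044), 38), (np.float64(0.052), 630), (np.float64(0.056), 1030)]
flange centre tool xy mm 0.9458208084106445 0.6039759516716003 r 23.947023391723633 z 0.056215611792126544 dz/dx tilt 0.024964783636017823
bar x -0.031617339196287376 0.034017918305181874 y -0.01192979253994231 0.011997909821792493 slope dz/dx 0.05283642203441402 -0.01786674910142623
167 171 173 mid 172.0 line 164.8 z rel -0.034
168 172 175 mid 173.5 line 164.9 z rel -0.036
169 158 176 mid 167.0 line 165.1 z rel -0.039
170 157 177 mid 167.0 line 165.3 z rel -0.042
171 156 177 mid 166.5 line 165.5 z rel -0.045
172 156 177 mid 166.5 line 165.7 z rel -0.048
173 155 177 mid 166.0 line 165.9 z rel -0.051
174 155 178 mid 166.5 line 166.1 z rel -0.054
1
[... 260 characters left out ...]
 z rel -0.072
181 157 174 mid 165.5 line 167.4 z rel -0.075
182 158 173 mid 165.5 line 167.6 z rel -0.078
183 160 173 mid 166.5 line 167.8 z rel -0.081
184 163 173 mid 168.0 line 168.0 z rel -0.084
185 163 173 mid 168.0 line 168.2 z rel -0.087
186 163 173 mid 168.0 line 168.4 z rel -0.09
187 164 174 mid 169.0 line 168.5 z rel -0.093
188 164 173 mid 168.5 line 168.8 z rel -0.097
189 164 173 mid 168.5 line 169.0 z rel -0.1
190 165 172 mid 168.5 line 169.1 z rel -0.103
191 165 171 mid 168.0 line 169.3 z rel -0.106
192 165 175 mid 170.0 line 169.5 z rel -0.109
193 165 175 mid 170.0 line 169.7 z rel -0.113
194 165 175 mid 170.0 line 169.9 z rel -0.116
195 165 175 mid 170.0 line 170.1 z rel -0.119
```

The spigot hangs upright, and its flange is within 1 mm of the TCP. I'll correct by about 2 mm and lower it in steps.

```bash
python3 -m inch '{"linear":[[-0.0024,0.0004,0.005],[-0.0024,0.0004,0.02],[-0.0024,0.0004,0.04],[-0.0024,0.0004,0.06],[-0.0024,0.0004,0.075],[-0.0024,0.0004,0.08],[-0.0024,0.0004,0.08],[-0.0024,0.0004,0.08]],"spin":[0,0,0,0,0,0,0,0],"grip":[-1,-1,-1,-1,-1,-1,-1,-1]}'; python3 -c "
from h import *
go(.5164,-.1744,.15)"
```

```text
clock: 12.32
tool_pos: [0.5165, -0.1771, 0.2186]
orientation: [0.884, 0.467, 0.0, 0.0]
contact_force: [0.9, -0.2, -3.9]
gripper_width: 0.14
grip_force: 89.7
to (0.5164, -0.1744, 0.15) linear [ 0.0022 -0.0017  0.0686] spin 0 | now [ 0.5165 -0.1771  0.2186] yaw_y -34.3
```

```bash
python3 -m inch '{"linear":[[0.002,-0.0015,0],[0.002,-0.0015,0],[0.002,-0.0015,0.01],[0.002,-0.0015,0.01],[0.002,-0.0015,0.01]],"spin":[0,0,0,0,0],"grip":[-1,-1,-1,-1,-1]}'
python3 - <<'E'
from h import *
go(.5164,-.1744,.15)
p,r=pose(); f=optics.grab_frame("wrist"); T=np.eye(4); T[:3,:3]=r;T[:3,3]=p
W=cloud(f,T@f["T_tool_cam"]); L=(W-p)@r; ok=f["range_z"]>0
k=ok&(abs(L[...,0])<.05)&(abs(L[...,1])<.035)
q=L[k&(L[...,2]>.045)&(L[...,2]<.075)&(abs(L[...,1])<.03)]
(cx,cy),rad=cv2.minEnclosingCircle((q[:,:2]*1000).astype(np.float32)); print("flange centre tool",cx,cy,rad)
# rack edges in view: end edge (max rack-y) and back edge (max rack-x)
t=np.radians(24); X=W[...,0]*np.cos(t)+W[...,1]*np.sin(t); Y=-W[...,0]*np.sin(t)+W[...,1]*np.cos(t); m=ok&(abs(W[...,2]-.078)<.006)
s=np.array([.5174,-.174]); sx=s@[np.cos(t),np.sin(t)]; sy=s@[-np.sin(t),np.cos(t)]
m&=(abs(X-sx)<.06)&(abs(Y-sy)<.07)
print("plate n",m.sum(),"slot->end (50)",(np.percentile(Y[m],99.5)-sy)*1000,"slot->back (~36)",(np.percentile(X[m],99.5)-sx)*1000,"front(-34)",(np.percentile(X[m],.5)-sx)*1000)
E
```

```text
clock: 12.73
tool_pos: [0.5153, -0.1743, 0.2075]
orientation: [0.884, 0.467, -0.001, -0.001]
contact_force: [-0.8, -0.5, -3.5]
gripper_width: 0.137
grip_force: 89.7
to (0.5164, -0.1744, 0.15) linear [0.0006 0.001  0.0575] spin 0 | now [ 0.5153 -0.1743  0.2075] yaw_y -34.3
flange centre tool 0.8773263096809387 0.7187143564224243 23.91567611694336
plate n 6929 slot->end (50) 49.17819262493373 slot->back (~36) 34.11652180694408 front(-34) -33.006949053388304
```

```bash
python3 -m inch '{"linear":[[0.0006,0.0006,0.005],[0.0006,0.0006,0.012],[0.0006,0.0006,0.02],[0.0006,0.0006,0.028],[0.0006,0.0006,0.036],[0.0006,0.0006,0.044],[0.0006,0.0006,0.05],[0.0006,0.0006,0.056],[0.0006,0.0006,0.059],[0.0006,0.0006,0.059]],"spin":[0,0,0,0,0,0,0,0,0,0],"grip":[-1,-1,-1,-1,-1,-1,-1,-1,-1,-1]}'; python3 loc.py .14
```

```text
clock: 13.62
tool_pos: [0.5163, -0.1741, 0.1482]
orientation: [0.884, 0.467, -0.001, -0.001]
contact_force: [-0.3, 0.7, -5.1]
gripper_width: 0.137
grip_force: 89.7
to (0.5174, -0.174, 0.14) linear [0.0007 0.0008 0.0082] spin 0 | now [ 0.5163 -0.1741  0.1482] yaw_y -34.3
scene (-0.112, -0.095) 19 [ 0.531  -0.1444  0.0458] [ 0.5307  -0.14305]
scene (-0.085, -0.068) 326 [ 0.5315 -0.1749  0.0786] [ 0.52045 -0.1743 ]
scene (-0.06, -0.048) 197 [ 0.5239 -0.1772  0.0933] [ 0.5169 -0.1738]
top (-0.085, -0.068) 84 [ 0.5138 -0.1467  0.0766] [ 0.5112  -0.15105]
top (-0.06, -0.048) 29 [ 0.5206 -0.1565  0.0928] [ 0.5189 -0.1569]
```

```bash
python3 -m inch '{"linear":[[0,0,0.002],[0,0,0.004],[0,0,0.005],[0,0,0.006],[0,0,0.007],[0,0,0.007]],"spin":[0,0,0,0,0,0],"grip":[-1,-1,-1,-1,-1,-1]}'
```

```text
clock: 14.22
tool_pos: [0.5168, -0.1742, 0.1421]
orientation: [0.884, 0.467, -0.0, -0.0]
contact_force: [0.2, 0.4, -4.7]
gripper_width: 0.141
grip_force: 89.7
```

```bash
python3 -m inch '{"linear":[[0,0,0.001],[0,0,0.001],[0,0,0.002],[0,0,0.002],[0,0,0.003],[0,0,0.003]],"spin":[0,0,0,0,0,0],"grip":[-1,-1,-1,-1,-1,-1]}'
```

```text
clock: 14.72
tool_pos: [0.517, -0.1742, 0.1399]
orientation: [0.884, 0.467, -0.0, -0.0]
contact_force: [-1.9, 0.8, 0.4]
gripper_width: 0.14
grip_force: 90.4
```

The flange is seated, since the load has gone off the wrist. I'll release gently and rise straight up.

```bash
python3 -m inch '{"linear":[[0,0,0],[0,0,0],[0,0,0],[0,0,0],[0,0,0],[0,0,0],[0,0,0],[0,0,0],[0,0,0]],"spin":[0,0,0,0,0,0,0,0,0],"grip":[-1,-1,-0.65,-0.55,-0.45,-0.3,-0.1,0,0]}' 20; python3 -m inch '{"linear":[[0,0,-0.005],[0,0,-0.015],[0,0,-0.03],[0,0,-0.06],[0,0,-0.09],[0,0,-0.12],[0,0,-0.15],[0,0,-0.16],[0,0,-0.16]],"spin":[0,0,0,0,0,0,0,0,0],"grip":[0,0,0,0,0,0,0,0,0]}'
python3 - <<'E'
from h import *
p,r=pose(); f=optics.grab_frame("wrist"); T=np.eye(4); T[:3,:3]=r;T[:3,3]=p
W=cloud(f,T@f["T_tool_cam"]); d=np.hypot(W[...,0]-.5174,W[...,1]+.174)<.05
for a,b in((.079,.1),(.135,.16)):
    q=W[(f["range_z"]>0)&d&(W[...,2]>a)&(W[...,2]<b)]; rr=cv2.minEnclosingCircle((q[:,:2]*1000).astype(np.float32)); print(a,np.round(rr[0],1),rr[1],np.median(q[:,2]))
g=optics.grab_frame("scene")["color"][180:340,70:260,::-1]
im=np.hstack([cv2.resize(f["color"][:,:,::-1],(400,300)),cv2.resize(g,(356,300),interpolation=2)])
cv2.imwrite("pics/end.png",np.clip(im*1.5,0,255).astype(np.uint8))
E
```

```text
clock: 15.47
tool_pos: [0.5172, -0.1743, 0.1394]
orientation: [0.884, 0.467, 0.0, 0.0]
contact_force: [-0.2, 0.2, 0.2]
gripper_width: 0.501
grip_force: 0.0
clock: 16.22
tool_pos: [0.5196, -0.1748, 0.3044]
orientation: [0.884, 0.467, 0.003, 0.003]
contact_force: [-0.1, 0.1, 1.2]
gripper_width: 0.499
grip_force: 0.0
0.079 [ 517.3 -175.5] 48.57030487060547 0.08344530582693926
0.135 [ 518.5 -173.9] 32.986961364746094 0.15726645834056302
```

View pics/end.png

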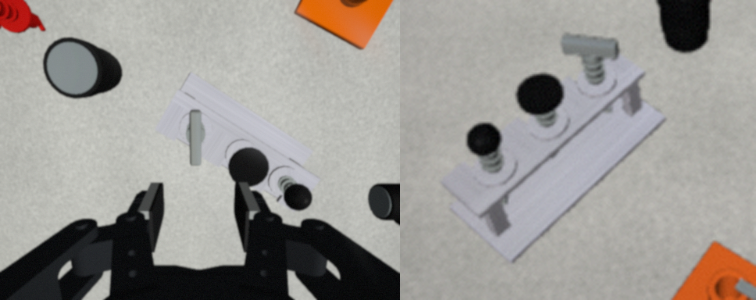

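The T-bar spigot hangs upright in the slot: bar at (590,47) in the right half, flange on the plate at (595,80), bar centre about (0.5185, -0.174). The other two spigots are undisturbed and the gripper is clear, so I'm handing in.

```bash
python3 -c "
from workcell import ticket; print(ticket.job_done())"
```

```text
the job is handed in; nothing more can be done
None
```

Job handed in at about 16 s on the robot clock: tab pressed, spigot twisted about 50° and pulled clear, then hung upright in the empty slot (slot2) and released without a drop; the two rack spigots, lens and dish were not touched.

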